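# Unhook the sander and pull its dust box

## Robot

A 6-joint arm with a two-finger parallel gripper is mounted at the origin on the work surface. World frame = base frame: x ahead of the robot, y to its left, z up, the work surface at z = 0. Lengths are in m, angles in rad, forces in N, time in s.
With the tool pointing down it reaches from about 0.375 to 0.9 m from the base axis. Payload 3.1 kg.
Tool frame: the origin (TCP) lies midway between the tips of the shut fingers; the grasp point (between the pads) lies 19 mm behind it; z points along the fingers, y is the direction in which the jaws open and shut (so a half turn about z gives the same grasp; the last joint's range is limited). The gripper opens to 87 mm and grips with 3 to 60 N. Pads are 19 mm wide; open, the fingers measure 117 mm over their backs; the gripper's body (75 mm by 190 mm) begins 51 mm behind the grasp point.
Start: joints at [1.117, 0.527, 1.433, -0, 1.181, -0.178], TCP at [0.17, 0.602, 0.223] pointing down, gripper open.
Joint ranges: [-3.08, 3.08], [-0.75, 2.2], [0.22, 2.44], [-1.43, 4.57], [0, 2.65], [-2.85, 2.85]. Speed limits (rad/s): [2.79, 2.79, 3.14, 3.14, 3.14, 3.14].

## Interface

Orientations are given as a unit quaternion [x, y, z, w].
In Python, from rig import robot gives the robot as it stands.
- The arm moves only by the tool move_arm, never from a script. Its argument "rows" is one flat list of numbers, 7 for each row, row after row: the shift along the world's x, y, z in mm, then the turn, a rotation vector about the world's x, y, z in rad, then the closure, from 0 (fully open) to 1 (shut). A call has 1 to 12 rows; each row shifts and turns the commanded pose from where the row before left it; what a row does not reach is not made up. A row lasts 1/10 s, in which the tool goes at most 50 mm and 8.59 degrees, less where a joint would pass 70% of its speed; a pose out of reach is approached as far as the arm can. A call with a gripper value outside its range is refused whole. The fingers move at their own pace and stop on an object; "grip_force" is the grip in N (left out, the last holds). Time passes only in rows, so rows that do not move let the fingers close. It gives the time, the measured TCP pose, the force and the opening at its end, in the units of the state.
- robot.get_obs(): the state, without advancing time (a new reading comes with each control period).
- robot.camera(name): name is "side" or "top"; returns a dict with "color" (420x560x3 uint8, red, green, blue), "z_map" (420x560 float32, m along the optical axis (not along the pixel's ray), 0 where there is no reading), "camera_matrix" (3x3 intrinsics, pixels), "R" (3x3) and "t" (3): a world point X has camera coordinates R X + t. Camera axes: x right, y down, z forward; pixel columns grow to the right and rows downward; lengths in m; the calibration is good to about 2 mm. A picture is of the moment at which its call begins.
- robot.hand_in(): hands the job in, once; it reports no verdict.
Trained networks look in the newest picture that a camera, given by its name, has taken for a name from the list of things; names that differ only in an ending like _2 or _b are one class to them, and where a whole thing is asked for, a point or a joint stands for the part that bears it (a point fixed in the world has none). Each returns a list of dicts, best first, with "conf" (0 to 1); they miss things now and then, are a little off and sometimes report something else, mostly with a low value. They report only what shows in the picture. A call takes as long as a camera call.
- robot.search_frame(camera, thing): "at" ([column, row] in pixels, amid what is visible of it).
- robot.spot_point(camera, thing): "at" ([column, row] in pixels: a listed point, or the origin of a listed thing).
The state is a dict: "time": time; "q": joint angles; "joint_velocities": joint speeds; "joint_torque": joint torques, N m; "position": TCP position; "tool_rot": TCP orientation; "ft_force": force on the tool from outside, world axes, zero at the start; "moment": the same for the moment, N m; "grip_width": finger opening in m.
Only numpy, scipy, OpenCV 4.12 (cv2) and the standard library are available. Lean on these libraries where they do the work, as an engineer would, in place of code of your own. Each camera call takes 0.05 s, during which the arm holds its last target.

## Task

The sander's dust box is due for emptying. Lift the sander up and off the fork hook of its stand, set it down (do not drop it) standing on its sole near the middle of the black rubber mat and let go of it; then squeeze the dust box's two yellow side catches together and lift the box up out of the sander, which stays standing on the mat. Finish while holding the box upright and still, catches squeezed, well clear above the sander, and leave the other things on the bench where they are.

Things in the scene. Friction and masses are not known exactly. Their poses are not given: they have to be found in the camera images.
- stand: Fixed tool stand, steel foot 215 x 150 x 8 mm, 24 mm square post (centre at x = +98 mm) with a fork of two level prongs. Origin on the bench under the middle of the hung sander's grip head; x runs along the prongs from their free ends (-40 mm) to their root (+40 mm). Prongs 8 mm wide, 6 mm thick, centred at y = -24 and +24 mm. Nothing of it is higher than 160 mm.
- fork (a point): Midway between the prongs, level with their tops, 150 mm straight above the stand's origin; same axes. Upturned tips (x = -40 to -34 mm) and an upstand (34 to 40) rise 10 mm above the prongs. To unhook: raise the sander 24 mm (under 14 catches the tips, over 35 jams its housing under the prongs), then draw it 120 mm or more along the stand's -x, so that its nose is clear of the tips, before rising further.
- sander: Red and black cordless sander, loose, 0.6 to 0.9 kg, 185 x 93 x 145 mm. Origin in the middle under the sole; x to the front (battery), -x to the rear (dust box), z up. Housing up to z = 60 mm, neck 40 x 36 mm above it, head from z = 105. It hangs with the head's underside on the prongs, neck between them (up to 6 mm play along x), axes along the stand's, sole 45 mm above the bench.
- grip_head (a point): Middle of the sander's black grip head (sander frame 25, 0, 122 mm), axes as the sander's. Head 60 x 60 mm, flat sides from 17 mm below to 13 mm above this point, red cap up to 23 mm above. Grip it from above on its two y sides, fingertips above its underside (the prongs' tops). The sander balances within 10 mm of here; 40 N carries it safely.
- well (a point): Where the dust box's origin sits in the sander: well floor, sander frame -62, 0, 30 mm, axes as the sander's. Red cheeks around it stand up to 22 mm above this point, 80 mm wide over all in y; the box slides straight up. The sander's weight keeps it down while the box is drawn out; if a catch is not squeezed the sander comes up with the box.
- dust_box: Grey dust box with black lid, loose, about 0.14 kg, 50 (x) x 38 (y) x 70 mm; origin in the middle of its underside, axes as the sander's while in it. Yellow catch pads on its y sides, 28 mm (x) by 34 mm (z = 32 to 66), outer faces 64 mm apart free, 52 mm fully squeezed. Barbs below them hook under the sander's cheeks and come free when both are pressed in, by 4.5 mm or more each.
- catches (a point): Midway between the two catch pads, 49 mm above the dust box's origin (79 mm above the underside of the sander's sole), axes as the box's. Pinch here from above along y. The cheeks' tops lie 27 mm lower: fingertips stay above them. The sander's head begins 57 mm away along +x and rises 66 mm above this point.
- catch_left (a joint): How far the catch on the box's +y side is pressed in, m: 0 free, 0.006 fully in. Spring 2 N at 0, 8 N at 0.006; a grip of 15 to 25 N squeezes both fully and holds the box.
- catch_right (a joint): The same for the catch on the box's -y side.
- mat: Fixed black rubber mat 280 (x) x 190 (y) x 4 mm, flat on the bench, empty. Origin in the middle of its underside.
- mug: Bystander: blue mug, 80 mm across, 95 mm tall, on the bench near the white cabinet door. Origin in its underside; leave where it is.
- brush: Bystander: paint brush lying on the bench, left side. Origin in its underside; leave where it is.
- sanding_block: Bystander: cork sanding block 100 x 60 x 28 mm, left side. Origin in its underside; leave where it is.
- wax_tin: Bystander: small round yellow tin with a pale lid, 52 mm across, 45 mm tall, standing between the stand and the mat. Origin in its underside; leave where it is.
- tape_roll: Bystander: roll of yellow tape, 100 mm across, 25 mm high, lying flat, right side. Origin in its underside; leave where it is.
- screwdriver: Bystander: screwdriver lying on the bench, right side. Origin in its underside; leave where it is.

How it is judged:
On the way, in this order (a step that is already met when the one before it is completed fails the run):
1. the sander has been lifted off the fork and away from the stand, dust box still in it (contact force between sander and stand below 0.05 N and horizontal distance between grip_head and fork above 0.11 m and z of dust_box in the frame of sander between 0.024 and 0.036 m and x of dust_box in the frame of sander between -0.068 and -0.056 m), for 0.1 s.
2. the sander stands still on the mat, let go of, dust box still seated (x of sander in the frame of mat between -0.06 and 0.06 m and y of sander in the frame of mat between -0.05 and 0.05 m and z of sander in the frame of mat below 0.01 m and angle between sander's own z axis and vertical below 0.08 rad and z of dust_box in the frame of sander between 0.024 and 0.036 m and x of dust_box in the frame of sander between -0.068 and -0.056 m and contact force between the fingers and sander below 0.05 N and contact force between the fingers and dust_box below 0.05 N and linear speed of sander below 0.02 m/s), for 0.2 s.
3. both catches are squeezed in by the fingers while the box still sits in the sander on the mat (x of sander in the frame of mat between -0.06 and 0.06 m and y of sander in the frame of mat between -0.05 and 0.05 m and z of sander in the frame of mat below 0.01 m and angle between sander's own z axis and vertical below 0.08 rad and z of dust_box in the frame of sander below 0.04 m and value of joint each of catch_left, catch_right above 0.003 m and contact force between the fingers and dust_box above 3 N), for 0.1 s.
At the end, for the whole second after the job is handed in: Sander upright and still on its sole, origin within 60 (x) and 50 mm (y) of the mat's middle, untouched. Fingers hold the box by both catches (each in over 3 mm), upright within 0.3 rad, still, underside over 90 mm above the sole's, touching nothing else. Bystanders moved under 30 mm (x of sander in the frame of mat between -0.06 and 0.06 m and y of sander in the frame of mat between -0.05 and 0.05 m and z of sander in the frame of mat below 0.01 m and angle between sander's own z axis and vertical below 0.08 rad and linear speed of sander below 0.02 m/s and contact force between the fingers and dust_box above 3 N and value of joint each of catch_left, catch_right above 0.003 m and height (world z) of dust_box above 0.095 m and z of dust_box in the frame of sander above 0.09 m and angle between dust_box's own z axis and vertical below 0.3 rad and linear speed of dust_box below 0.03 m/s and contact force between each of dust_box, the arm and sander below 0.05 N and contact force between dust_box and stand below 0.05 N and contact force between dust_box and mat below 0.05 N and distance of each of mug, brush, sanding_block, wax_tin, tape_roll, screwdriver from where it was at the start of the episode below 0.03 m); the arm keeps its last pose, push and grip.
It fails at once if the sander is dropped or thrown: out of the fingers while clear of the fork and more than 12 mm above the mat (contact force between the fingers and sander below 0.02 N and contact force between the fingers and dust_box below 0.02 N and horizontal distance between grip_head and fork above 0.09 m and height (world z) of sander above 0.016 m).
It fails at once if the sander is tipped over (angle between sander's own z axis and vertical above 0.6 rad).
It fails at once if another thing on the bench is knocked or moved by more than 30 mm (distance of any of mug, brush, sanding_block, wax_tin, tape_roll, screwdriver from where it was at the start of the episode above 0.03 m).
It also fails if it takes over 58 s, if anything falls off the work surface, if the arm or the gripper's body presses on something with over 40 N, if the wrist force passes 120 N, or if a joint passes its speed limit or range.

## Working session

There is one attempt and no reset: what is moved stays moved. The work goes in short steps, Python scripts to look and compute and a tool call to move; the robot and the scene stay as the last step left them, time stands still between calls to the robot, and variables do not carry over. Pictures are saved under pics/ and viewed, and the job is handed in when it is done.

Besides the shell and the picture viewer there is one more tool, called after "Request:" in YAML: its name, and indented under it one key for each argument. move_arm: Moves the arm, as the interface text tells. Its arguments: {"type":"object","properties":{"rows":{"type":"array","items":{"type":"number"}},"grip_force":{"type":"number"}},"required":["rows"]}

```bash
mkdir -p pics
cat > h.py <<'E'
import numpy as np, cv2
from rig import robot
def save(c,n):
    cv2.imwrite('pics/'+n+'.png',cv2.resize(c['color'][:,:,::-1],(800,600)))
def ray(c,uv,z):
    K=c['camera_matrix'];R=c['R'];t=c['t']
    d=R.T@np.linalg.solve(K,[uv[0],uv[1],1]);o=-R.T@t
    return o+d*(z-o[2])/d[2]
def dep(c,uv):
    u,v=int(round(uv[0])),int(round(uv[1]));z=c['z_map'][v,u]
    return c['R'].T@(z*np.linalg.solve(c['camera_matrix'],[uv[0],uv[1],1])-c['t'])
def cloud(c):
    H,W=c['z_map'].shape;u,v=np.meshgrid(np.arange(W),np.arange(H))
    z=c['z_map'];P=np.stack([u*z,v*z,z],-1)@np.linalg.inv(c['camera_matrix']).T
    P=(P-c['t'])@c['R'];P[z==0]=np.nan
    return P
E
python3 - <<'E'
from h import *
np.set_printoptions(precision=4,suppress=True)
for n in ['top','side']:
    c=robot.camera(n);save(c,n+'0');print(n,c['camera_matrix'].tolist(),c['R'].tolist(),c['t'])
    for th in ['stand','fork','sander','grip_head','well','dust_box','catches','mat','mug','brush','sanding_block','wax_tin','tape_roll','screwdriver']:
        r=robot.spot_point(n,th)
        print(th,[(np.round(x['at'],1).tolist(),round(x['conf'],2),dep(c,x['at'])) for x in r[:2]])
print(robot.get_obs())
E
```

```text
top [[462.8192778554284, 0.0, 286.3543459418819], [0.0, 462.8192778554284, 204.028213618614], [0.0, 0.0, 1.0]] [[0.04380098083642612, -0.9990332748696357, 0.003740291568527572], [-0.9786412376324146, -0.04365902488690666, -0.20088608102907554], [0.20085517688887905, 0.005138603815729385, -0.979607468666793]] [-0.012   0.541   1.5089]
stand [([202.7, 202.5], 0.87, array([0.5123, 0.2743, 0.1616])), ([292.6, 204.0], 0.63, array([ 0.5453, -0.0093,  0.039 ]))]
fork [([197.6, 191.4], 0.9, array([0.5401, 0.2867, 0.1937]))]
sander [([199.9, 210.2], 0.72, array([0.4972, 0.2917, 0.1072])), ([192.6, 220.5], 0.49, array([0.4559, 0.3041, 0.1475]))]
grip_head [([191.6, 191.3], 0.83, array([0.54  , 0.3057, 0.1918])), ([440.9, 204.1], 0.27, array([ 0.5749, -0.527 ,  0.0056]))]
well [([193.3, 222.3], 0.89, array([0.4505, 0.3017, 0.1461]))]
dust_box [([195.0, 222.5], 0.67, array([0.4503, 0.2965, 0.145 ]))]
catches [([190.7, 220.9], 0.64, array([0.4544, 0.31  , 0.1474]))]
mat [([353.9, 197.1], 0.56, array([ 0.586 , -0.2227,  0.0072]))]
mug [([291.9, 153.5], 0.58, array([0.7354, 0.0005, 0.0069]))]
brush
[... 1805 characters left out ...]
959, 0.0042]))]
tape_roll [([368.1, 374.7], 0.72, array([ 0.5791, -0.5252, -0.0022])), ([286.2, 247.9], 0.24, array([ 0.5524, -0.0412,  0.0152]))]
screwdriver [([292.2, 402.7], 0.61, array([ 0.3749, -0.5382,  0.0123]))]
{'time': 1.5, 'q': array([ 1.1175,  0.5275,  1.4327, -0.    ,  1.1814, -0.1785]), 'joint_velocities': array([-0.001 ,  0.0009,  0.0014, -0.0009,  0.0019,  0.001 ]), 'joint_torque': array([  0.0008, -44.0008, -17.6979,   0.0635,   0.0506,  -0.    ]), 'position': array([0.1695, 0.6015, 0.2225]), 'tool_rot': array([ 0.137 ,  0.9906, -0.    , -0.    ]), 'ft_force': array([ 1.634 ,  0.3062, -0.6953]), 'moment': array([ 0.0203, -0.0226, -0.002 ]), 'grip_width': 0.08678123181053768}
```

View pics/top0.png

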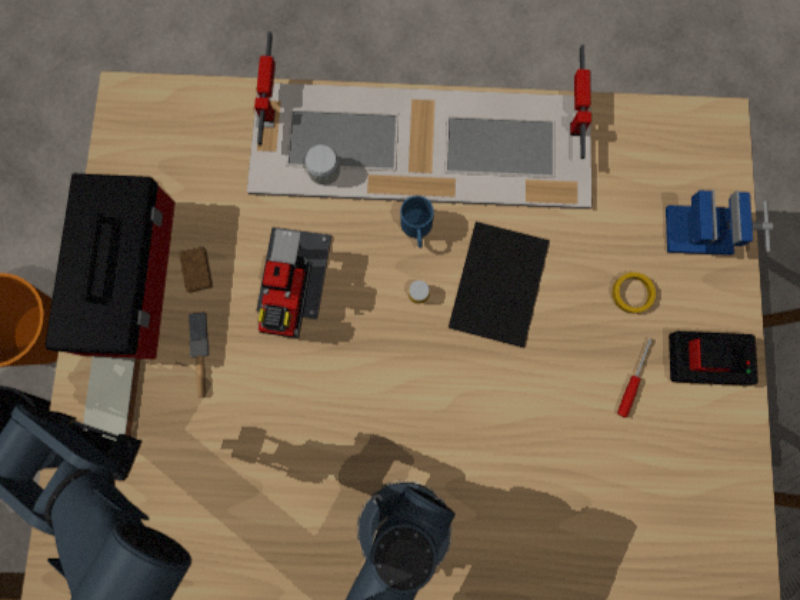

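View pics/side0.png

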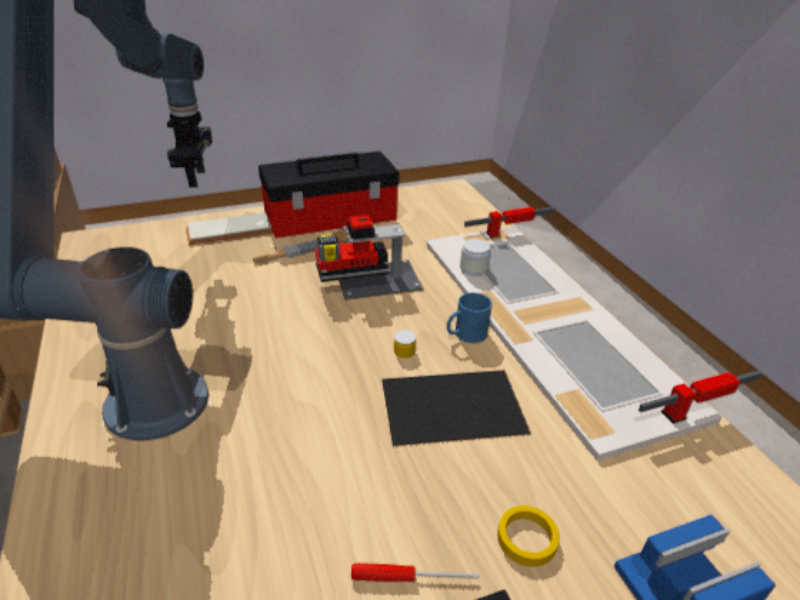

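Run:
```python
from h import *
np.set_printoptions(precision=4,suppress=True)
c=robot.camera('top');P=cloud(c)
cv2.imwrite('pics/topz.png',cv2.resize(c['color'][150:290,120:400,::-1],(800,400),interpolation=cv2.INTER_NEAREST))
def rect(m,name):
    q=P[m][:,:2];print(name,len(q),np.median(P[m][:,2]),cv2.minAreaRect((q*1000).astype(np.float32)))
X,Y,Z=P[...,0],P[...,1],P[...,2]
near=(X>.38)&(X<.75)&(Y>.15)&(Y<.42)
rect(near&(Z>.18)&(X<.62),'cap')
rect(near&(Z>.135)&(Z<.165)&(X<.495),'box')
rect(near&(Z>.135)&(Z<.165)&(X>.58),'prong/post')
rect(near&(Z>.005)&(Z<.015),'foot')
rect(near&(Z>.08)&(Z<.12),'housing')
hsv=cv2.cvtColor(c['color'],cv2.COLOR_RGB2HSV)
rect((hsv[...,2]<70)&(Y<-.02)&(Y>-.42)&(X>.42)&(X<.75)&(Z<.012),'mat')
rect((Z>.035)&(abs(Y+.01)<.05)&(X<.6)&(X>.48),'tin')
s=robot.camera('side');P=cloud(s);X,Y,Z=P[...,0],P[...,1],P[...,2]
near=(X>.38)&(X<.75)&(Y>.15)&(Y<.42)
rect(near&(Z>.18)&(X<.62),'cap')
rect(near&(Z>.135)&(Z<.165)&(X<.495),'box')
rect(near&(Z>.135)&(Z<.165)&(X>.58),'post')
hsv=cv2.cvtColor(s['color'],cv2.COLOR_RGB2HSV)
rect((hsv[...,2]<70)&(Y<-.02)&(Y>-.42)&(X>.42)&(X<.75)&(Z<.012),'mat')
cv2.imwrite('pics/sidez.png',cv2.resize(s['color'][120:260,160:360,::-1],(800,560),interpolation=cv2.INTER_NEAREST))
```

```text
cap 317 0.18967885879298124 ((537.6170043945312, 300.3201904296875), (58.62587356567383, 56.84498596191406), 86.12427520751953)
box 257 0.14449500244082447 ((452.8721618652344, 308.93115234375), (65.1069564819336, 49.84016799926758), 85.50640869140625)
prong/post 367 0.14985488525449026 ((614.2303466796875, 293.8135681152344), (57.02116394042969, 72.88941192626953), 84.64527893066406)
foot 1260 0.007682748589196551 ((565.146240234375, 284.7332763671875), (269.1789855957031, 368.3005065917969), 89.99755096435547)
housing 630 0.10263925749365144 ((512.9210205078125, 302.60711669921875), (85.71509552001953, 181.44883728027344), 85.29646301269531)
mat 4043 0.004354952942891022 ((596.8173828125, -147.1931915283203), (311.86614990234375, 278.57501220703125), 77.79056549072266)
tin 166 0.0446478460617677 ((545.416015625, -10.63983154296875), (46.51665496826172, 47.48080825805664), 38.87675857543945)
cap 122 0.18795589542191748 ((543.5050048828125, 298.1440734863281), (58.062355041503906, 52.231178283691406), 83.50385284423828)
box 119 0.14180341940591762 ((458.4056396484375, 306.5683898925781), (70.46892547607422, 49.56949234008789), 83.97044372558594)
post 165 0.14828055608789834 ((618.3670043945312, 291.1593933105469), (62.71023178100586, 73.11194610595703), 85.46808624267578)
mat 4100 0.0033653734201020205 ((585.0265502929688, -207.96206665039062), (191.49343872070312, 275.5057678222656), 77.24856567382812)
```

View pics/topz.png

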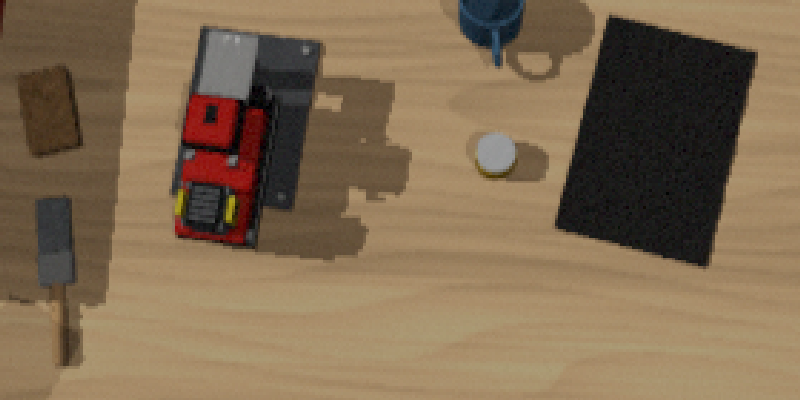

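View pics/sidez.png

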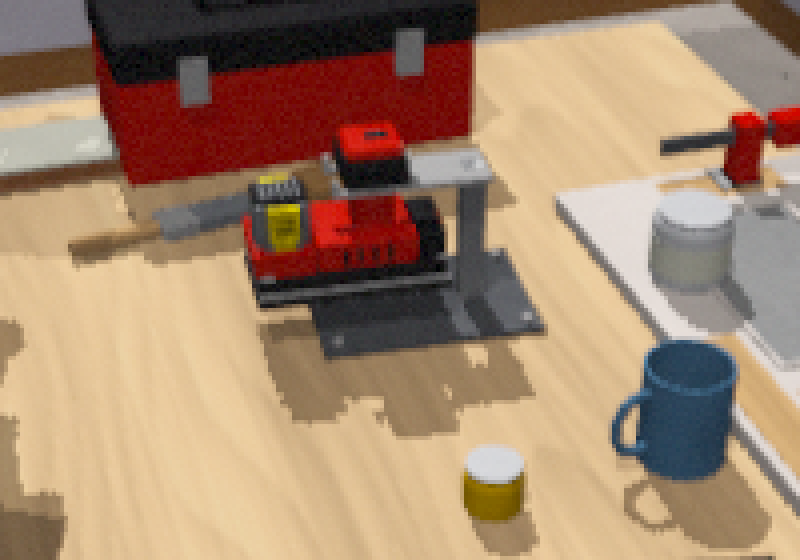

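The top view (800×600) shows the sander on its fork with its cap near (277,278), the box with its yellow catches near (277,318), the tin at (418,291) and the black mat at (500,285). The side view agrees. Head height measures 0.19 m against an expected 0.19 m. Sander yaw is about -5.2°. Next I move above the head.

Request:
move_arm:
  rows: [31,-25,4,0,0,0.0155,0,31,-25,4,0,0,0.0155,0,31,-25,4,0,0,0.0155,0,31,-25,4,0,0,0.0155,0,31,-25,4,0,0,0.0155,0,31,-25,4,0,0,0.0155,0,31,-25,4,0,0,0.0155,0,31,-25,4,0,0,0.0155,0,31,-25,4,0,0,0.0155,0,31,-25,4,0,0,0.0155,0,31,-25,4,0,0,0.0155,0,30,-27,4,0,0,0.0155,0]
  grip_force: 40

```text
time: 2.8
position: [0.5418, 0.2985, 0.2708]
tool_rot: [0.044, 0.999, 0.0, 0.0]
ft_force: [0.7, 0.7, -0.5]
grip_width: 0.0874
```

Run:
```python
from h import *
np.set_printoptions(precision=4,suppress=True)
o=robot.get_obs();print(o['time'],o['position'],o['tool_rot'],o['q'],o['ft_force'],o['grip_width'])
n=o['tool_rot'];print('yang',np.degrees(np.arctan2(n[1]**2-n[0]**2+0,2*n[0]*n[1])))
s=robot.camera('side')
cv2.imwrite('pics/sidez1.png',cv2.resize(s['color'][90:230,160:360,::-1],(800,560),interpolation=cv2.INTER_NEAREST))
c=robot.camera('top');P=cloud(c)
hsv=cv2.cvtColor(c['color'],cv2.COLOR_RGB2HSV)
m=(hsv[...,2]<60)&(P[...,1]<-.09)&(P[...,1]>-.36)&(P[...,0]>.42)&(P[...,0]<.75)&(P[...,2]<.012)
m=cv2.morphologyEx(m.astype(np.uint8),cv2.MORPH_OPEN,np.ones((3,3)))>0
print(cv2.minAreaRect((P[m][:,:2]*1000).astype(np.float32)))
```

```text
2.8 [0.5418 0.2985 0.2708] [0.0441 0.999  0.0002 0.0002] [ 0.323   0.4699  1.3934  0.0002  1.2778 -1.1597] [ 0.6859  0.7208 -0.4808] 0.087376211720287
yang 84.94729624110133
((583.26123046875, -206.80545043945312), (189.88519287109375, 277.4002990722656), 77.63587951660156)
```

View pics/sidez1.png

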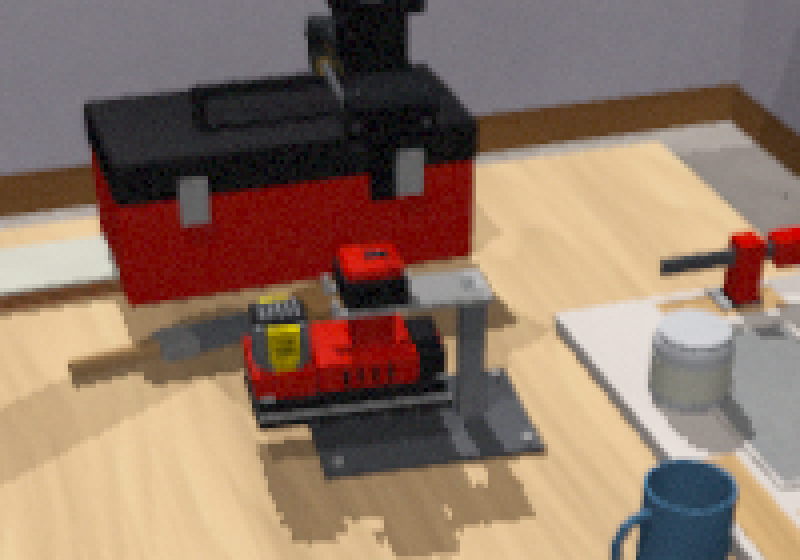

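The side view shows the open gripper straight above the red cap (about (370,255) in the crop), with nothing touched. The mat centre comes out at (0.584,-0.207) from both cameras, yaw -12.5°. Next I descend around the head.

Request:
move_arm:
  rows: [-1,0,-20,0,0,0,0,0,0,-20,0,0,0,0,0,0,-15,0,0,0,0,0,0,-15,0,0,0,0,0,0,-15,0,0,0,0,0,0,-15,0,0,0,0,0,0,-10,0,0,0,0,0,0,-5,0,0,0,0,0,0,0,0,0,0,0]

```text
time: 3.8
position: [0.539, 0.2996, 0.155]
tool_rot: [0.044, 0.999, -0.0, -0.001]
ft_force: [-0.4, 0.4, 0.0]
grip_width: 0.087
```

Run:
```python
from h import *
np.set_printoptions(precision=4,suppress=True)
s=robot.camera('side')
cv2.imwrite('pics/sidez2.png',cv2.resize(s['color'][90:230,160:360,::-1],(800,560),interpolation=cv2.INTER_NEAREST))
```

```text
(no output)
```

View pics/sidez2.png

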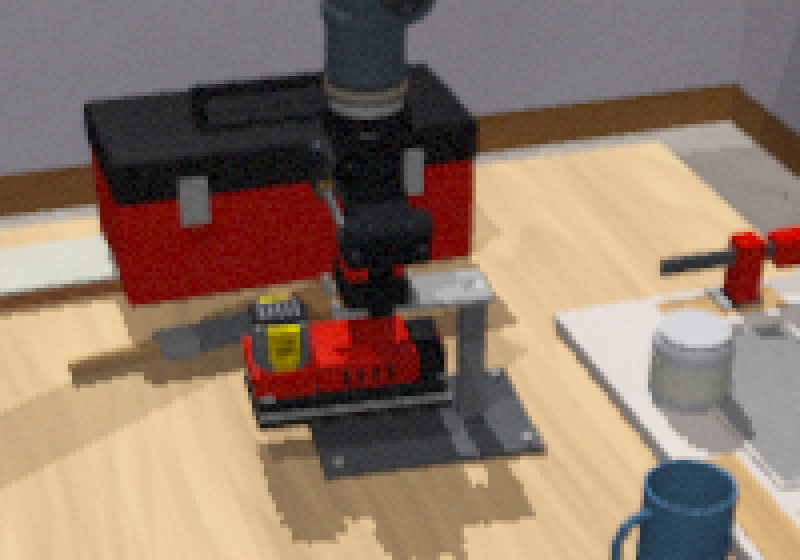

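The near finger now lies beside the black head, near (372,280) in the crop. Next I close.

Request:
move_arm:
  rows: [0,0,0,0,0,0,1,0,0,0,0,0,0,1,0,0,0,0,0,0,1,0,0,0,0,0,0,1,0,0,0,0,0,0,1,0,0,0,0,0,0,1,0,0,0,0,0,0,1,0,0,0,0,0,0,1]
  grip_force: 40

```text
time: 4.65
position: [0.5398, 0.3009, 0.1559]
tool_rot: [0.045, 0.999, 0.001, 0.001]
ft_force: [0.2, 4.9, 0.2]
grip_width: 0.0593
```

Request:
move_arm:
  rows: [0,2,4,0,0,0,1,0,0,5,0,0,0,1,0,0,5,0,0,0,1,0,0,5,0,0,0,1,0,0,4,0,0,0,1,0,0,0,0,0,0,1,0,0,0,0,0,0,1]

```text
time: 5.35
position: [0.5396, 0.3011, 0.1787]
tool_rot: [0.044, 0.999, -0.0, 0.0]
ft_force: [-0.3, 1.0, -10.1]
grip_width: 0.0595
```

Run:
```python
from h import *
np.set_printoptions(precision=4,suppress=True)
o=robot.get_obs();print(o['position'],o['ft_force'],o['moment'],o['grip_width'])
s=robot.camera('side')
cv2.imwrite('pics/sidez3.png',cv2.resize(s['color'][90:230,160:360,::-1],(800,560),interpolation=cv2.INTER_NEAREST))
P=cloud(s);X,Y,Z=P[...,0],P[...,1],P[...,2]
m=(X>.4)&(X<.49)&(Y>.25)&(Y<.36)&(Z>.13);print(np.nanpercentile(Z[m],[50,80,95]))
```

```text
[0.5396 0.3011 0.1787] [ -0.3381   0.9761 -10.1456] [0.0311 0.0896 0.0101] 0.05950163976059262
[0.1596 0.1663 0.1692]
```

View pics/sidez3.png

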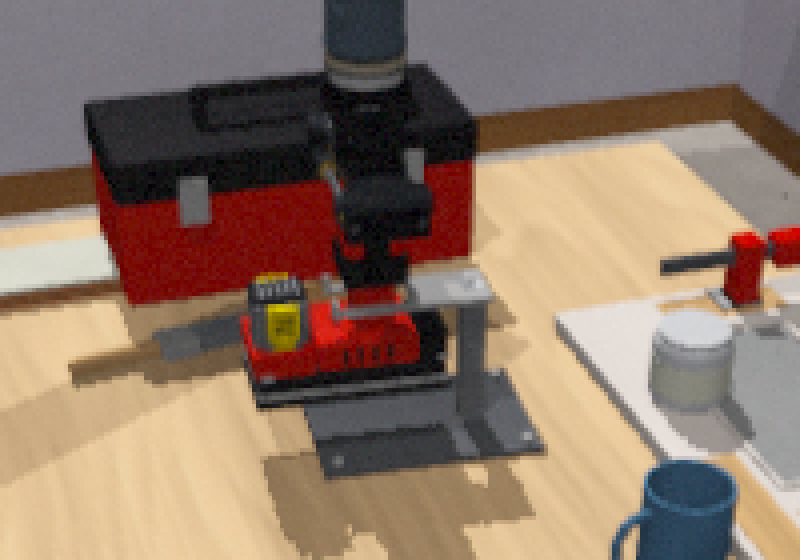

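The sander hangs from the fingers at 10 N, which matches sander plus box. The head is clear above the prongs and the raise is about 23 mm. Next I draw it out along the stand's -x.

Request:
move_arm:
  rows: [-8,0.7,0,0,0,0,1,-13,1.2,0,0,0,0,1,-13,1.2,0,0,0,0,1,-13,1.2,0,0,0,0,1,-13,1.2,0,0,0,0,1,-13,1.2,0,0,0,0,1,-13,1.2,0,0,0,0,1,-13,1.2,0,0,0,0,1,-13,1.2,0,0,0,0,1,-13,1.2,0,0,0,0,1,-12,1,0,0,0,0,1,-8,0.7,0,0,0,0,1]

```text
time: 6.6
position: [0.3929, 0.3147, 0.1785]
tool_rot: [0.044, 0.999, -0.0, -0.001]
ft_force: [-1.0, -0.3, -10.2]
grip_width: 0.0596
```

Run:
```python
from h import *
np.set_printoptions(precision=4,suppress=True)
o=robot.get_obs();print(o['position'],o['ft_force'],o['moment'],o['grip_width'])
s=robot.camera('side')
cv2.imwrite('pics/sidez4.png',cv2.resize(s['color'][90:230,130:330,::-1],(800,560),interpolation=cv2.INTER_NEAREST))
```

```text
[0.3929 0.3147 0.1785] [ -0.9647  -0.2651 -10.2094] [-0.0359  0.0786 -0.0163] 0.05955965039327971
```

View pics/sidez4.png

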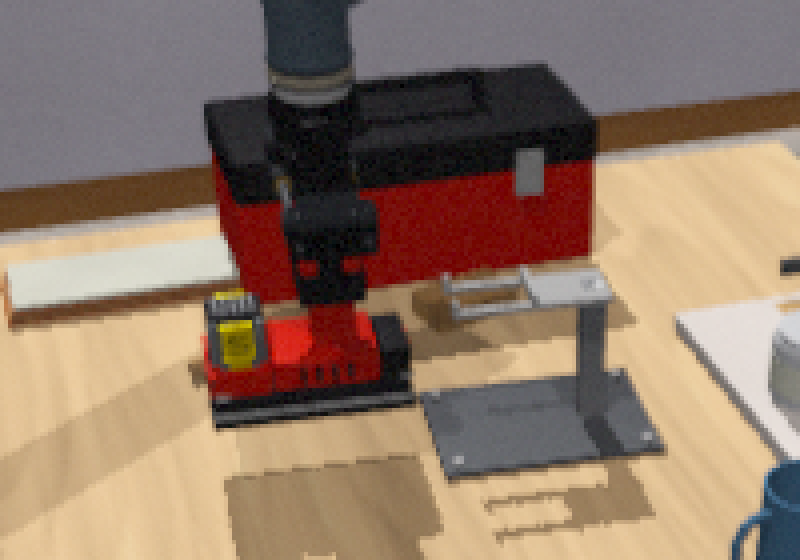

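The sander is fully clear of the fork tips (tips at (450,285), nose at (410,345) in the crop). Next I rise and carry it over to the mat.

Request:
move_arm:
  rows: [0,-5,15,0,0,0,1,0,-15,20,0,0,0,1,0,-25,20,0,0,0,1,3,-32,15,0,0,0,1,15,-36,0,0,0,-0.02,1,24,-36,0,0,0,-0.02,1,26,-36,0,0,0,-0.02,1,26,-36,0,0,0,-0.02,1,26,-36,0,0,0,-0.02,1,26,-36,0,0,0,-0.02,1,26,-36,0,0,0,-0.01,1,22,-36,0,0,0,0,1]

```text
time: 7.85
position: [0.5901, -0.0523, 0.2483]
tool_rot: [0.11, 0.994, -0.0, 0.001]
ft_force: [0.3, 0.7, -9.8]
grip_width: 0.0596
```

Request:
move_arm:
  rows: [13,-36,0,0,0,0,1,8,-34,0,0,0,0,1,0,-32,0,0,0,0,1,0,-28,0,0,0,0,1,0,-20,-5,0,0,0,1,0,-10,-10,0,0,0,1,0,-2,-15,0,0,0,1,0,0,-20,0,0,0,1,0,0,-20,0,0,0,1,0,0,-20,0,0,0,1,0,0,-15,0,0,0,1,0,0,0,0,0,0,1]

```text
time: 9.05
position: [0.6073, -0.2102, 0.1401]
tool_rot: [0.109, 0.994, 0.002, -0.004]
ft_force: [0.5, 0.3, -10.6]
grip_width: 0.0596
```

Run:
```python
from h import *
np.set_printoptions(precision=4,suppress=True)
o=robot.get_obs();print(o['time'],o['position'],o['tool_rot'],o['ft_force'],o['moment'],o['grip_width'])
s=robot.camera('side')
cv2.imwrite('pics/sidez5.png',cv2.resize(s['color'][180:350,200:420,::-1],(800,600),interpolation=cv2.INTER_NEAREST))
c=robot.camera('top')
cv2.imwrite('pics/topz5.png',cv2.resize(c['color'][130:280,260:460,::-1],(800,600),interpolation=cv2.INTER_NEAREST))
```

```text
9.05 [ 0.6073 -0.2102  0.1401] [ 0.1089  0.994   0.0018 -0.0037] [  0.5497   0.2696 -10.5966] [0.0714 0.0738 0.0004] 0.059590084289900015
```

View pics/sidez5.png

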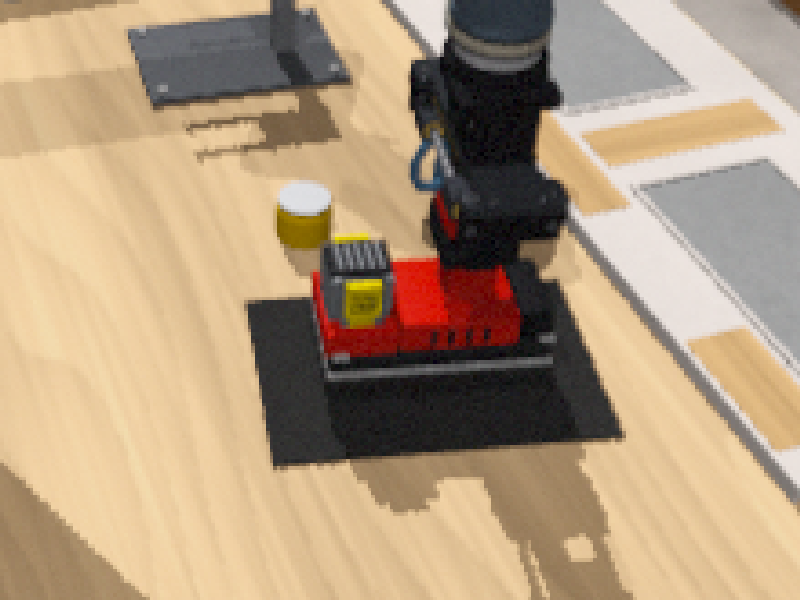

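View pics/topz5.png

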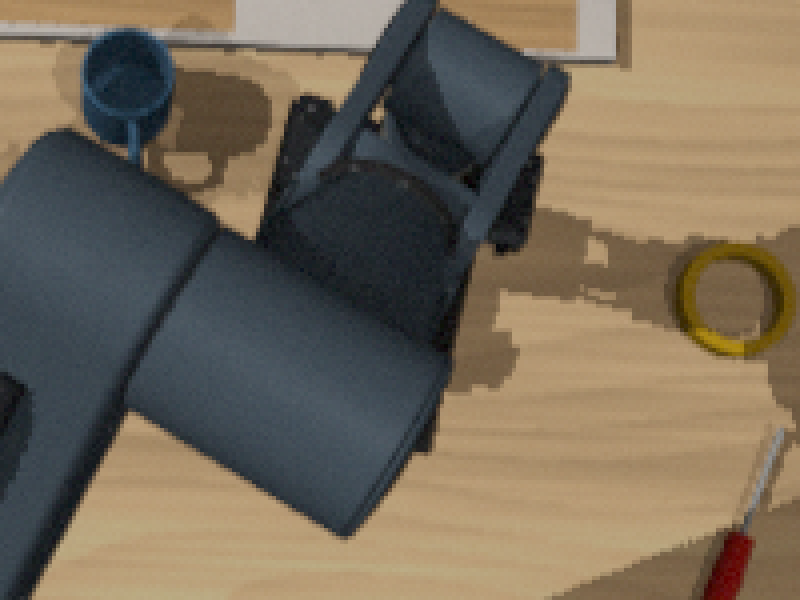

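The sander hangs level over the middle of the mat, with the sole about 28 mm up. Next I lower it gently.

Request:
move_arm:
  rows: [0,0,-8,0,0,0,1,0,0,-7,0,0,0,1,0,0,-4,0,0,0,1,0,0,-2,0,0,0,1,0,0,0,0,0,0,1,0,0,0,0,0,0,1]

```text
time: 9.75
position: [0.6097, -0.2124, 0.1227]
tool_rot: [0.109, 0.994, -0.0, 0.0]
ft_force: [-0.1, -0.4, -10.3]
grip_width: 0.0602
```

Request:
move_arm:
  rows: [0,0,-2,0,0,0,1,0,0,-2,0,0,0,1,0,0,-1.5,0,0,0,1,0,0,-1,0,0,0,1,0,0,0,0,0,0,1,0,0,0,0,0,0,1]

```text
time: 10.35
position: [0.6096, -0.2123, 0.116]
tool_rot: [0.109, 0.994, -0.0, 0.0]
ft_force: [0.7, -0.6, -10.4]
grip_width: 0.0598
```

Request:
move_arm:
  rows: [0,0,-1,0,0,0,1,0,0,-1,0,0,0,1,0,0,0,0,0,0,1,0,0,0,0,0,0,1]

```text
time: 10.75
position: [0.6097, -0.2124, 0.115]
tool_rot: [0.109, 0.994, -0.0, 0.0]
ft_force: [-2.3, -0.3, -0.8]
grip_width: 0.0598
```

The weight has gone onto the mat (force -10.4 → -0.8 N), so I release.

Request:
move_arm:
  rows: [0,0,-0.5,0,0,0,1,0,0,0,0,0,0,0.8,0,0,0,0,0,0,0,0,0,0,0,0,0,0,0,0,0,0,0,0,0,0,0,0,0,0,0,0,0,0,0,0,0,0,0]

```text
time: 11.45
position: [0.6098, -0.2123, 0.1134]
tool_rot: [0.109, 0.994, -0.0, 0.0]
ft_force: [-0.7, 0.7, 0.1]
grip_width: 0.085
```

Request:
move_arm:
  rows: [0,0,5,0,0,0,0,0,0,15,0,0,0,0,0,0,20,0,0,0,0,0,0,25,0,0,0,0,0,0,25,0,0,0,0,0,0,20,0,0,0,0,0,0,10,0,0,0,0]
  grip_force: 20

```text
time: 12.15
position: [0.6108, -0.2129, 0.2373]
tool_rot: [0.109, 0.994, -0.001, 0.003]
ft_force: [-0.3, 0.4, 1.3]
grip_width: 0.0867
```

Run:
```python
from h import *
np.set_printoptions(precision=4,suppress=True)
o=robot.get_obs();print(o['time'],o['position'],o['ft_force'],o['grip_width'])
def rect(m,name):
    q=P[m][:,:2];print(name,len(q),np.median(P[m][:,2]),cv2.minAreaRect((q*1000).astype(np.float32)))
for n in ['side','top']:
    s=robot.camera(n);P=cloud(s)
    save(s,n+'6')
    for th in ['sander','grip_head','well','catches','dust_box']:
        r=robot.spot_point(n,th);print(n,th,[(np.round(x['at'],1).tolist(),round(x['conf'],2),dep(s,x['at'])) for x in r[:2]])
    X,Y,Z=P[...,0],P[...,1],P[...,2]
    near=(X>.42)&(X<.72)&(Y>-.32)&(Y<-.1)
    rect(near&(Z>.138)&(Z<.155),'cap')
    rect(near&(Z>.098)&(Z<.11)&(X<.57),'lid')
    rect(near&(Z>.09)&(Z<.12)&(X<.57),'box')
s=robot.camera('side')
cv2.imwrite('pics/sidez6.png',cv2.resize(s['color'][180:350,200:420,::-1],(800,600),interpolation=cv2.INTER_NEAREST))
```

```text
12.15 [ 0.6108 -0.2129  0.2373] [-0.2922  0.3656  1.2596] 0.08671548273115763
side sander [([316.1, 281.2], 0.94, array([ 0.5632, -0.2455,  0.054 ]))]
side grip_head [([332.9, 248.4], 0.88, array([ 0.614 , -0.2281,  0.1487]))]
side well [([297.4, 277.1], 0.91, array([ 0.5133, -0.225 ,  0.0668]))]
side catches []
side dust_box [([297.1, 276.9], 0.84, array([ 0.5126, -0.2244,  0.0672]))]
cap 289 0.14749248769850007 ((611.5110473632812, -217.40936279296875), (59.248226165771484, 54.3424072265625), 78.05514526367188)
lid 220 0.10291660196057933 ((526.9238891601562, -197.45823669433594), (65.50737762451172, 49.94770812988281), 79.26235961914062)
box 282 0.10178903964546776 ((526.989501953125, -197.04751586914062), (67.7207260131836, 49.93828201293945), 79.0298843383789)
top sander []
top grip_head []
top well []
top catches []
top dust_box [([142.1, 191.2], 0.36, array([0.5698, 0.5123, 0.0264])), ([291.8, 155.1], 0.27, array([0.7313, 0.0006, 0.0009]))]
cap 0 nan ((0.0, 0.0), (0.0, 0.0), 0.0)
lid 0 nan ((0.0, 0.0), (0.0, 0.0), 0.0)
box 0 nan ((0.0, 0.0), (0.0, 0.0), 0.0)
  return _methods._mean(a, axis=axis, dtype=dtype,
  ret = ret.dtype.type(ret / rcount)
```

View pics/sidez6.png

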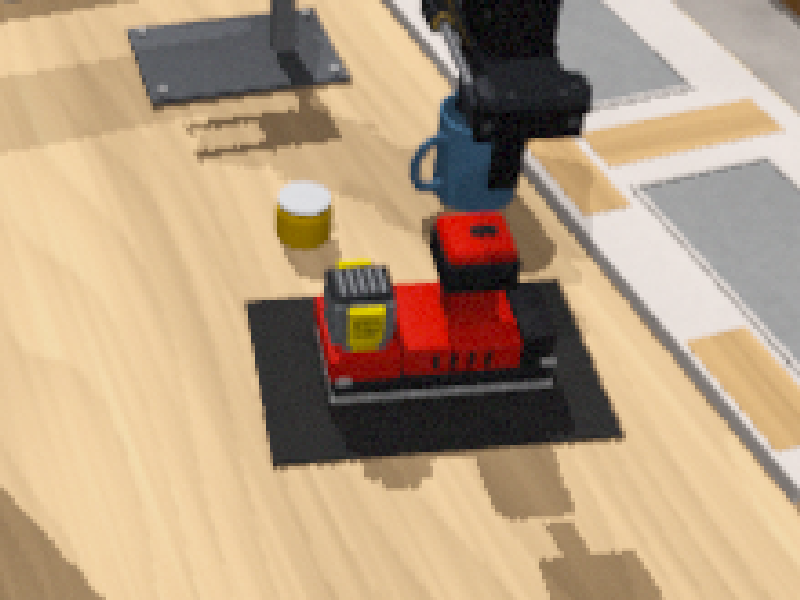

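View pics/top6.png

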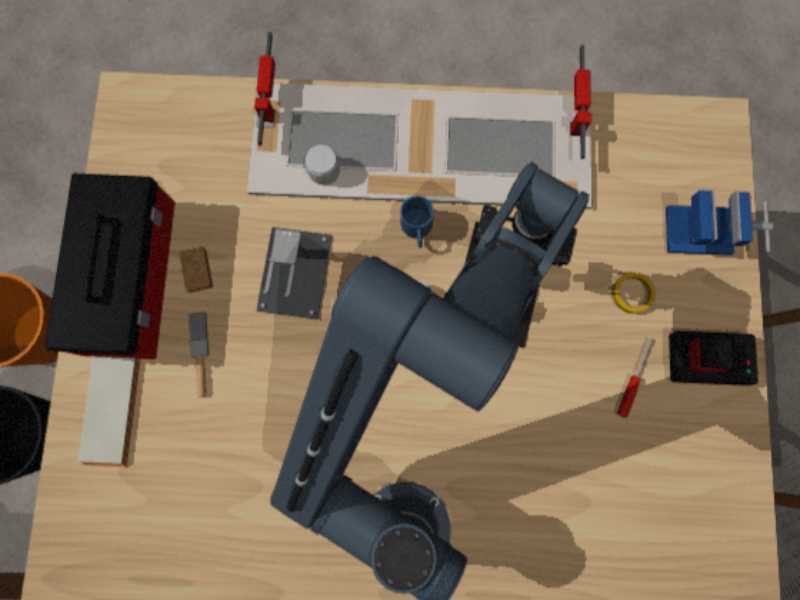

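The sander stands level on the mat: cap near (478,235), box with both yellow pads near (362,310) in the side crop. Cap height is 0.1475 m against an expected 0.149 m. Finger line and depth together put the catches at about (0.526,-0.194). Next I move over them.

Request:
move_arm:
  rows: [-12,2.5,0,0,0,0,0,-20,4.5,0,0,0,0,0,-22,5,0,0,0,0,0,-20,4.5,-10,0,0,0,0,-11,2.5,-20,0,0,0,0,0,0,-25,0,0,0,0,0,0,-25,0,0,0,0,0,0,-20,0,0,0,0,0,0,-15,0,0,0,0,0,0,-5,0,0,0,0,0,0,0,0,0,0,0,0,0,0,0,0,0,0]
  grip_force: 20

```text
time: 14.0
position: [0.5251, -0.1936, 0.1142]
tool_rot: [0.109, 0.994, -0.0, 0.001]
ft_force: [0.4, -0.4, -1.0]
grip_width: 0.0868
```

Run:
```python
from h import *
np.set_printoptions(precision=4,suppress=True)
o=robot.get_obs();print(o['time'],o['position'],o['tool_rot'],o['ft_force'],o['grip_width'])
s=robot.camera('side')
cv2.imwrite('pics/sidez7.png',cv2.resize(s['color'][180:320,220:400,::-1],(800,600),interpolation=cv2.INTER_NEAREST))
```

```text
14.0 [ 0.5251 -0.1936  0.1142] [ 0.1092  0.994  -0.0003  0.0006] [ 0.4342 -0.3994 -0.9792] 0.0867847980425399
```

View pics/sidez7.png

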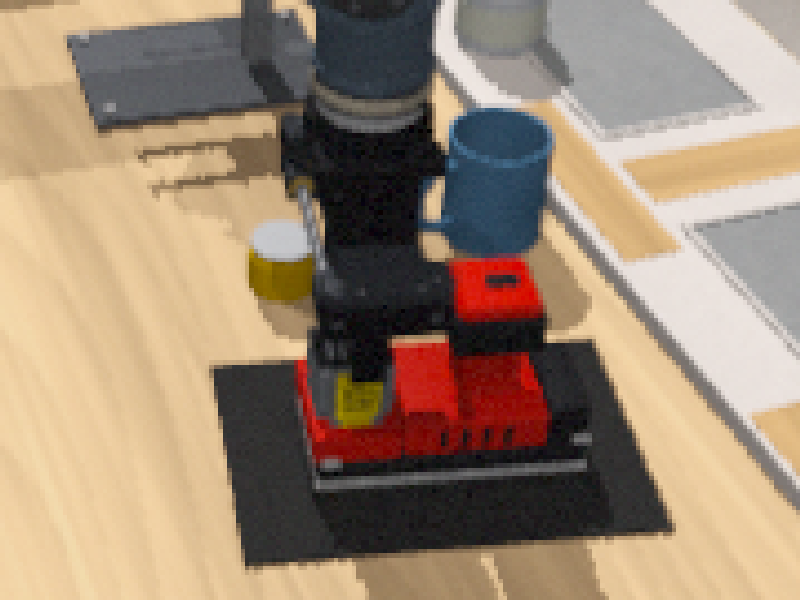

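The near finger, at (370,350), sits above the near yellow pad at (362,400), and the gripper body is clear of the head. Next I descend.

Request:
move_arm:
  rows: [-1.5,0,-8,0,0,0,0,0,0,-10,0,0,0,0,0,0,-10,0,0,0,0,0,0,-10,0,0,0,0,0,0,-7,0,0,0,0,0,0,-2,0,0,0,0,0,0,0,0,0,0,0,0,0,0,0,0,0,0]
  grip_force: 20

```text
time: 14.85
position: [0.5233, -0.1934, 0.0667]
tool_rot: [0.109, 0.994, -0.0, 0.0]
ft_force: [0.2, -0.1, -0.9]
grip_width: 0.087
```

Run:
```python
from h import *
np.set_printoptions(precision=4,suppress=True)
o=robot.get_obs();print(o['time'],o['position'],o['tool_rot'],o['ft_force'],o['grip_width'])
s=robot.camera('side')
cv2.imwrite('pics/sidez8.png',cv2.resize(s['color'][180:320,220:400,::-1],(800,600),interpolation=cv2.INTER_NEAREST))
```

```text
14.85 [ 0.5233 -0.1934  0.0667] [ 0.1092  0.994  -0.0001  0.0002] [ 0.1939 -0.0891 -0.9272] 0.08704007498679413
```

View pics/sidez8.png

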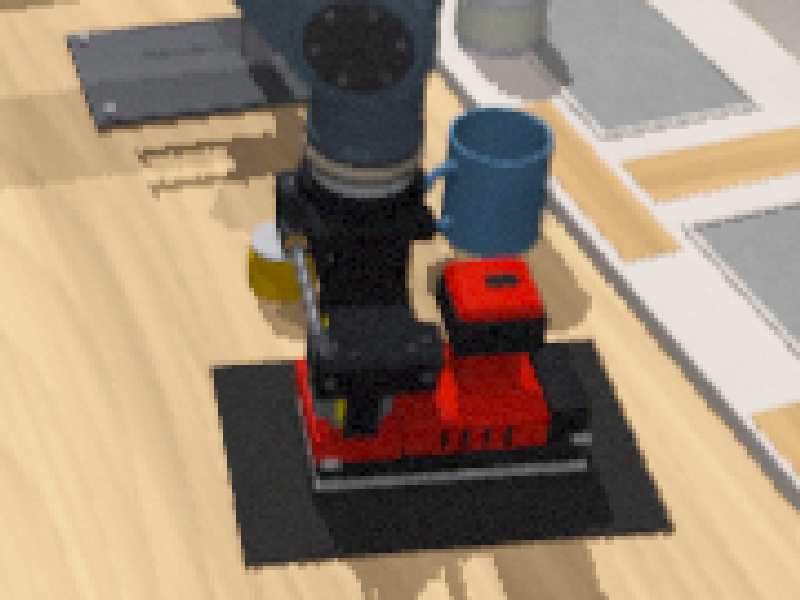

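The fingers straddle the pads. A sliver of yellow shows on the rear side at (340,410), so I shift 2 mm back and squeeze.

Request:
move_arm:
  rows: [-2,0.5,0,0,0,0,0,0,0,0,0,0,0,1,0,0,0,0,0,0,1,0,0,0,0,0,0,1,0,0,0,0,0,0,1,0,0,0,0,0,0,1,0,0,0,0,0,0,1,0,0,0,0,0,0,1,0,0,0,0,0,0,1,0,0,0,0,0,0,1]
  grip_force: 20

```text
time: 15.9
position: [0.5211, -0.1927, 0.067]
tool_rot: [0.109, 0.994, -0.0, 0.0]
ft_force: [-0.7, 0.3, 5.1]
grip_width: 0.0506
```

Run:
```python
from h import *
np.set_printoptions(precision=4,suppress=True)
o=robot.get_obs();print(o['time'],o['position'],o['tool_rot'],o['ft_force'],o['grip_width'])
s=robot.camera('side')
cv2.imwrite('pics/sidez9.png',cv2.resize(s['color'][180:320,220:400,::-1],(800,600),interpolation=cv2.INTER_NEAREST))
```

```text
15.9 [ 0.5211 -0.1927  0.067 ] [ 0.1091  0.994  -0.      0.0001] [-0.6677  0.2701  5.0794] 0.05056653565293433
```

View pics/sidez9.png

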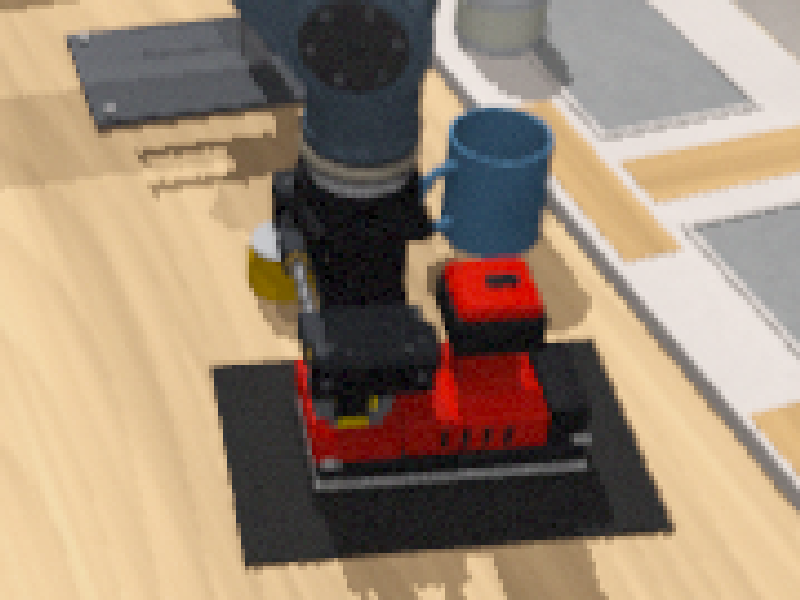

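The opening is 50.6 mm, so both catches are fully in, and the pad shows evenly around the finger. Next I lift slowly.

Request:
move_arm:
  rows: [0,0,2,0,0,0,1,0,0,4,0,0,0,1,0,0,5,0,0,0,1,0,0,5,0,0,0,1,0,0,5,0,0,0,1,0,0,5,0,0,0,1,0,0,0,0,0,0,1,0,0,0,0,0,0,1]

```text
time: 16.75
position: [0.5211, -0.1928, 0.0928]
tool_rot: [0.109, 0.994, -0.0, 0.0]
ft_force: [-0.2, -0.3, -2.9]
grip_width: 0.0506
```

Run:
```python
from h import *
np.set_printoptions(precision=4,suppress=True)
o=robot.get_obs();print(o['time'],o['position'],o['ft_force'],o['grip_width'])
s=robot.camera('side')
cv2.imwrite('pics/sidez10.png',cv2.resize(s['color'][180:320,220:400,::-1],(800,600),interpolation=cv2.INTER_NEAREST))
```

```text
16.75 [ 0.5211 -0.1928  0.0928] [-0.214  -0.2706 -2.865 ] 0.050588103226002976
```

View pics/sidez10.png

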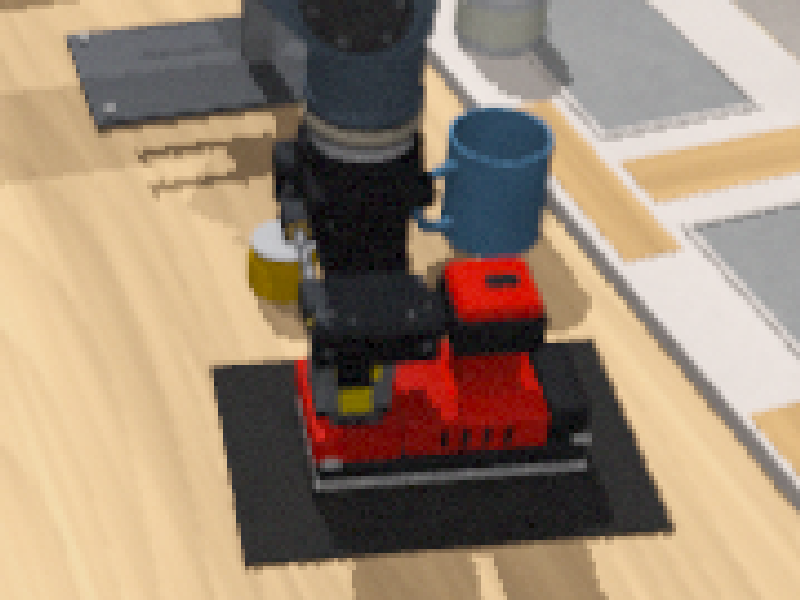

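The box rises while the sander stays down on the mat, with only about 2 N of load. I keep lifting.

Request:
move_arm:
  rows: [0,0,6,0,0,0,1,0,0,10,0,0,0,1,0,0,12,0,0,0,1,0,0,15,0,0,0,1,0,0,15,0,0,0,1,0,0,15,0,0,0,1,0,0,15,0,0,0,1,0,0,12,0,0,0,1,0,0,10,0,0,0,1,0,0,5,0,0,0,1,0,0,0,0,0,0,1,0,0,0,0,0,0,1]

```text
time: 18.0
position: [0.5207, -0.1926, 0.2072]
tool_rot: [0.109, 0.994, 0.0, -0.0]
ft_force: [-1.7, 0.4, -1.8]
grip_width: 0.0506
```

Request:
move_arm:
  rows: [0,0,0,0,0,0,1,0,0,0,0,0,0,1,0,0,0,0,0,0,1,0,0,0,0,0,0,1,0,0,0,0,0,0,1]

```text
time: 18.5
position: [0.521, -0.1927, 0.2074]
tool_rot: [0.109, 0.994, 0.0, -0.0]
ft_force: [-0.1, -0.6, -0.8]
grip_width: 0.0503
```

Run:
```python
from h import *
np.set_printoptions(precision=4,suppress=True)
o=robot.get_obs();print(o['time'],o['position'],o['joint_velocities'],o['ft_force'],o['grip_width'])
s=robot.camera('side')
cv2.imwrite('pics/sidez11.png',cv2.resize(s['color'][120:320,200:420,::-1],(800,600),interpolation=cv2.INTER_NEAREST))
P=cloud(s);X,Y,Z=P[...,0],P[...,1],P[...,2]
m=(X>.56)&(X<.68)&(Y>-.28)&(Y<-.16)&(Z>.138)&(Z<.155)
print(np.median(Z[m]),cv2.minAreaRect((P[m][:,:2]*1000).astype(np.float32)))
```

```text
18.5 [ 0.521  -0.1927  0.2074] [-0.0027 -0.0015 -0.0029 -0.0002  0.0019  0.0014] [-0.0761 -0.5845 -0.8195] 0.05031720610758099
0.14741158517183825 ((611.6094360351562, -217.38671875), (57.49019241333008, 55.160335540771484), 78.73759460449219)
```

View pics/sidez11.png

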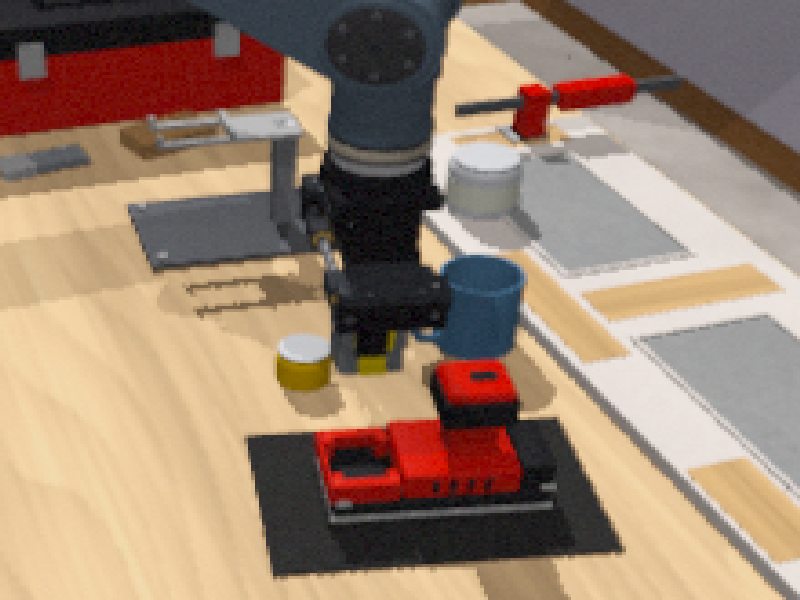

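The box is held upright about 170 mm up, the well at (362,465) is empty, and the sander's cap has not moved (0.2 mm). I hand in.

```bash
python3 -c "
from rig import robot
print(robot.hand_in())"
```

```text
the job is handed in; nothing more can be done
None
```

The dust box is out of the sander and the job is handed in; hand-in gave no verdict. I unhooked the sander (raised 23 mm, drawn out about 147 mm along the prongs), set it down on its sole near the mat's middle and let go. Then I squeezed both catches at 20 N and lifted the box straight up. It finished at about 18.6 s of the allowed 58 s.

My last checks:
- **Box:** the fingers were at 50.3 mm, so both catches look fully in. It was upright and still, with its underside about 0.17 m above the bench.
- **Sander:** it stood level and did not move while the box came out (cap position within about 0.2 mm, height unchanged). The box well shows empty.
- **Other things on the bench:** nothing looked disturbed in the pictures after set-down. I did not measure their positions again at the end.

Some readings disagreed slightly. The two cameras differed by up to about 6 mm along x on where the sander's head was, and the side camera sat about 3 to 5 mm off the gripper along y. I went by the gripper's own line when placing the pinch. Pressing the catches gave a brief 5 N upward force, which was gone once the lift began.

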